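# Pack the meeting kit into the organiser tray

### The job

Pack the meeting kit into the wooden organiser tray: put the laptop power brick, the carton of name cards, the USB hub and the eraser each flat into the pocket that is cut to its size, lying fully down on the pocket's floor. The dark power bank and the battery do not belong to the kit: leave them where they lie.

Things in the scene. Friction and masses are not known exactly. Their poses are not given: they have to be found in the camera images.
- power_brick: Black laptop power brick, a plain block 46 mm (its x) by 102 mm (its y) by 29 mm high, 0.19 kg. Grip it across its x. Loose. Origin: centre of the underside, z up as it lies.
- card_box: Small cream and brown carton of name cards, closed, 97 mm (its x) by 61 mm (its y) by 34 mm high, 0.14 kg. Grip it across its y. Loose. Origin: centre of the underside, z up as it lies.
- usb_hub: Slim silver-grey four-port USB hub bar with black ports in one long side, 26 mm (its x) by 104 mm (its y) by 16 mm high, 0.06 kg. Grip it across its x. It is the one near the robot among the kit, in front of or beside the tray; a hub far off to the left of the room is not meant. Loose. Origin: centre of the underside, z up as it lies.
- eraser: White eraser in a blue card sleeve, 23 mm (its x) by 52 mm (its y) by 12 mm high, 0.02 kg. Grip it across its x. Loose. Origin: centre of the underside, z up as it lies.
- power_bank: Dark blue-grey power bank, a flat slab 68 mm (its x) by 137 mm (its y) by 22 mm high; longer, wider and flatter than the power brick. Not to be moved. Loose. Origin: centre of the underside, z up as it lies.
- battery: Round green and white battery cell lying on its side, 15 mm in diameter, 50 mm long (its y). Rolls if pushed. Not to be moved. Loose. Origin: centre of the underside, z up as it lies.
- insert_brick: Fixed grey plate 134 (x) by 90 (y) by 10 mm, one of four alike outside, in shuffled order side by side in a low wooden tray (384 x 150 mm, rim 10 mm high). Centred rectangular open pocket for the power brick, 122 mm along x, 66 along y, 6 mm deep. Origin: centre of the underside, 5 mm above the counter, z up; pocket floor at z = +4 mm, top face at +10 mm.
- insert_cards: Fixed grey plate 134 (x) by 90 (y) by 10 mm, one of four alike outside, in shuffled order side by side in a low wooden tray (384 x 150 mm, rim 10 mm high). Centred rectangular open pocket for the carton of name cards, 115 mm along x, 79 along y, 6 mm deep. Origin: centre of the underside, 5 mm above the counter, z up; pocket floor at z = +4 mm, top face at +10 mm.
- insert_hub: Fixed grey plate 134 (x) by 90 (y) by 10 mm, one of four alike outside, in shuffled order side by side in a low wooden tray (384 x 150 mm, rim 10 mm high). Centred rectangular open pocket for the USB hub, 124 mm along x, 46 along y, 6 mm deep. Origin: centre of the underside, 5 mm above the counter, z up; pocket floor at z = +4 mm, top face at +10 mm.
- insert_eraser: Fixed grey plate 134 (x) by 90 (y) by 10 mm, one of four alike outside, in shuffled order side by side in a low wooden tray (384 x 150 mm, rim 10 mm high). Centred rectangular open pocket for the eraser, 72 mm along x, 43 along y, 6 mm deep. Origin: centre of the underside, 5 mm above the counter, z up; pocket floor at z = +4 mm, top face at +10 mm.
Things that resemble listed ones, but are neither listed nor needed, are in the scene too. There is more than one size of the card_box; the job needs the larger.

How it is judged (in metres and radians):
At the end, for the whole second after the job is handed in: Brick, carton, hub and eraser each lie flat (within 7 degrees) in their own pocket, origin within 13 mm of its centre along each side, underside within 3 mm of its floor, released and at rest; power bank and battery within 30 mm of where they lay (x of power_brick in the frame of insert_brick between -0.013 and 0.013 m and y of power_brick in the frame of insert_brick between -0.013 and 0.013 m and z of power_brick in the frame of insert_brick between 0 and 0.007 m and angle between each of power_brick, card_box, usb_hub, eraser's own z axis and vertical below 0.12 rad and linear speed of each of power_brick, card_box, usb_hub, eraser below 0.02 m/s and x of card_box in the frame of insert_cards between -0.013 and 0.013 m and y of card_box in the frame of insert_cards between -0.013 and 0.013 m and z of card_box in the frame of insert_cards between 0 and 0.007 m and x of usb_hub in the frame of insert_hub between -0.013 and 0.013 m and y of usb_hub in the frame of insert_hub between -0.013 and 0.013 m and z of usb_hub in the frame of insert_hub between 0 and 0.007 m and x of eraser in the frame of insert_eraser between -0.013 and 0.013 m and y of eraser in the frame of insert_eraser between -0.013 and 0.013 m and z of eraser in the frame of insert_eraser between 0 and 0.007 m and distance of each of power_bank, battery from where it was at the start of the episode below 0.03 m); the robot touches nothing.
It fails at once if the power bank is moved more than 30 mm from where it lay (distance of power_bank from where it was at the start of the episode above 0.03 m).
It fails at once if the battery is moved more than 30 mm from where it lay (distance of battery from where it was at the start of the episode above 0.03 m).
It also fails if it takes over 144 s, if anything falls off the work surface, if the arm or the gripper's body presses on something with over 40 N, if the wrist force passes 120 N, or if a joint passes its speed limit or range.

### The arm

A 6-joint arm with a two-finger parallel gripper is mounted at the origin on a cart in front of the work surface, level with it; the furniture and walls round the work are solid. World frame = base frame: x ahead of the robot, y to its left, z up, the work surface at z = 0. Lengths are in m, angles in degrees, forces in N, time in s.
With the tool pointing down it reaches from about 0.25 to 0.725 m from the base axis. Payload 9.7 kg.
Tool frame: the origin (TCP) lies midway between the tips of the shut fingers; the grasp point (between the pads) lies 19 mm behind it; z points along the fingers, y is the line along which they close (so a half turn about z gives the same grasp; the last joint's range is limited). The gripper opens to 85 mm and grips with 20 to 120 N. Pads are 22 mm wide; open, the fingers measure 114 mm over their backs; the gripper's body (76 mm by 85 mm) begins 54 mm behind the grasp point. The pads swing forward as they close: fully open they stand 13 mm farther back than shut.
Start: joints at [-68.297, 4.979, 10.078, 95.1, 0, 90], TCP at [0.203, -0.511, 0.231] pointing down, gripper open.
Joint ranges: [-179.16, 179.16], [-48.56, 103.87], [-65.8, 70.77], [-126.05, 130.52], [-82.76, 87.17], [-180, 180]. Speed limits (degrees/s): [127.2, 127.2, 147.25, 180, 180, 180].

### API

Orientations are given as [roll, pitch, yaw] about the fixed x, y, z axes, in that order (R = Rz(yaw) Ry(pitch) Rx(roll)).
In Python, from workcell import bot gives the robot as it stands.
- The arm moves only by the shell command python3 -m crank 'ROWS' [FORCE]. ROWS is JSON, a list of rows, each an object with "gripper": the finger opening in mm, from 0 to 85.4; "travel": the shift along the tool's x, y, z in mm, a list of three; "twist": the turn, a rotation vector about the tool's x, y, z in rad, a list of three. In form: [{"gripper": gripper, "travel": [tx, ty, tz], "twist": [rx, ry, rz]}, ...]. A call has 1 to 12 rows; each row shifts and turns the commanded pose from where the row before left it, along the tool's axes as they then stand; what a row does not reach is not made up. A row lasts 1/8 s, in which the tool goes at most 62.5 mm and 10.7 degrees, less where a joint would pass 70% of its speed; a pose out of reach is approached as far as the arm can. A call is refused whole if a number of a shift passes 62.5 or a number of a turn 0.188, either way. A call with a gripper value outside its range is refused whole. The fingers move at their own pace and stop on an object; FORCE is the grip in N (left out, the last holds). Time passes only in rows, so rows that do not move let the fingers close. It gives the time, the measured TCP pose, the force, the opening and the grip force at its end, in the units of the state.
- bot.get_obs(): the state, without advancing time (a new reading comes with each control period).
- bot.camera(name): name is "scene" or "top"; returns the picture (420x560x3 uint8, red, green, blue); there is no depth.
- bot.calibration(name): a dict with "vfov" (degrees; the focal length in pixels is half the picture's height over the tangent of half this angle, whatever the lens; pixels are square), "cx", "cy" (the principal point, pixels), "k1" (the pictures are not rectified: a ray, as slopes to the right and down, at radius r is drawn at 1 + k1 r^2 times it, then the intrinsics apply), "camera_from_world" (4x4, takes a point from world to camera coordinates). Camera axes: x right, y down, z forward; pixel columns grow to the right and rows downward; lengths in m; the calibration is good to about 2 mm. A picture is of the moment at which its call begins. calibration takes no time and is no camera call.
- bot.job_done(): hands the job in; it is judged then, once.
The state is a dict: "time": time; "q": joint angles; "qd": joint speeds; "joint_efforts": joint torques, N m; "ee_pos": TCP position; "tcp_rot": TCP orientation; "wrist_force": force on the tool from outside, world axes, zero at the start; "torque": the same for the moment, N m; "opening": finger opening in m; "grasp_force": force on a finger pad.
Only numpy, scipy, OpenCV 4.12 (cv2) and the standard library are available. Lean on these libraries where they do the work, as an engineer would, in place of code of your own. Each camera call takes 0.05 s, during which the arm holds its last target. There are 200 camera calls.

## Working session

There is one attempt and no reset: what is moved stays moved. The work goes in short steps, Python scripts to look and compute and a shell command to move; the robot and the scene stay as the last step left them, time stands still between calls to the robot, and variables do not carry over. Pictures are saved under pics/ and viewed, at most 14 in all, crops included, and the job is handed in when it is done.

```bash
mkdir -p pics; ls
python3 - <<'E'
from workcell import bot
import cv2
for n in("scene","top"):
    im=bot.camera(n); cv2.imwrite(f"pics/{n}0.png",cv2.cvtColor(im,cv2.COLOR_RGB2BGR))
    print(n,bot.calibration(n))
print(bot.get_obs())
E
```

```text
pics
scene {'vfov': 44.12840860669572, 'cx': 283.2332835150358, 'cy': 205.14507915038686, 'k1': -0.016590416189849598, 'camera_from_world': array([[-0.83920552, -0.54380298,  0.00352352,  0.43826153],
       [-0.37202403,  0.56936349, -0.73309163,  0.24651188],
       [ 0.39665125, -0.61652537, -0.68012076,  1.32994714],
       [ 0.        ,  0.        ,  0.        ,  1.        ]])}
top {'vfov': 51.28554941351307, 'cx': 274.10062533973013, 'cy': 214.81826299968236, 'k1': -0.022796075338963096, 'camera_from_world': array([[ 0.02392445, -0.99963197, -0.01278821, -0.00705463],
       [-0.99417602, -0.02244544, -0.10540516,  0.55810556],
       [ 0.10507933,  0.01523549, -0.99434713,  1.01861271],
       [ 0.        ,  0.        ,  0.        ,  1.        ]])}
{'time': 0.1, 'q': array([-6.82980375e+01,  5.00669015e+00,  1.00398914e+01,  9.51011511e+01,
       -4.14674923e-05,  8.99998033e+01]), 'qd': array([ 0.11323111,  0.01784926,  0.13639084, -0.02088062, -0.05602345,
        0.02824412]), 'joint_efforts': array([ 9.33887968e-04, -5.21562159e+01,  4.65651298e+01,  1.60286558e-02,
        1.30393906e-05, -9.80284483e-06]), 'ee_pos': array([ 0.20329898, -0.5108174 ,  0.23067409]), 'tcp_rot': array([-1.79932050e+02,  4.12341294e-05,  2.17021593e+01]), 'wrist_force': array([-0.63680758, -0.70371327,  0.37978013]), 'torque': array([-0.06440918, -0.06224408,  0.04048361]), 'grasp_force': 0.0, 'opening': 0.08577311067199661}
```

View pics/top0.png

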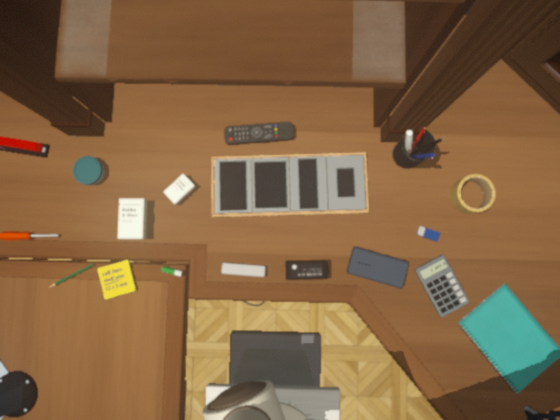

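View pics/scene0.png

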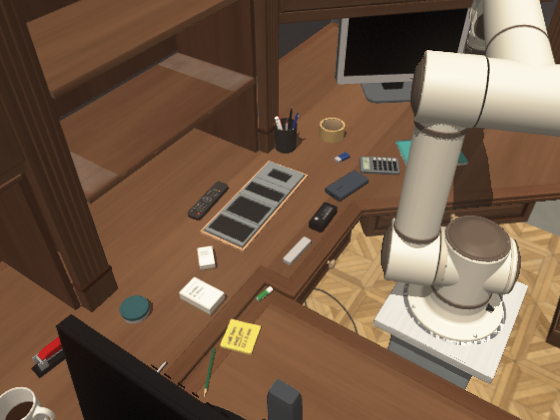

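Top view (image up = +x, left = +y): tray at (290,185), with pockets from left to right brick (233), cards (271), hub (308) and eraser (346). The card box is at (131,219) and the smaller decoy at (180,189). The hub is at (244,270), brick (307,269), eraser (429,234), power bank (377,267) and battery (173,271). Next I fit box silhouettes.

```bash
cat > h.py <<'E'
from workcell import bot
import cv2, numpy as np
from scipy.optimize import minimize
C=bot.calibration("top"); M=C["camera_from_world"]; F=210/np.tan(np.radians(C["vfov"]/2))
def proj(P):
    p=np.atleast_2d(P)@M[:3,:3].T+M[:3,3]; s=p[:,:2]/p[:,2:]
    return s*(1+C["k1"]*(s**2).sum(1,keepdims=True))*F+[C["cx"],C["cy"]]
def unproj(u,z):
    d=(np.array(u,float)-[C["cx"],C["cy"]])/F; s=d.copy()
    for _ in range(5): s=d/(1+C["k1"]*(s@s))
    o=-M[:3,:3].T@M[:3,3]; r=M[:3,:3].T@[s[0],s[1],1]
    return o+r*(z-o[2])/r[2]
def box(x,y,a,d,z0=0):
    c=np.array([[i*d[0]/2,j*d[1]/2,z0+k*d[2]] for i in(-1,1) for j in(-1,1) for k in(0,1)])
    R=np.array([[np.cos(a),-np.sin(a)],[np.sin(a),np.cos(a)]]); c[:,:2]=c[:,:2]@R.T+[x,y]; return c
S=8
def fit(img,u,yaw,d,z0=0):
    p0=unproj(u,z0+d[2]/2)[:2]; q=proj(box(*p0,np.radians(yaw),d,z0))
    lo=np.floor(q.min(0)-9).astype(int); hi=np.ceil(q.max(0)+9).astype(int)
    cr=cv2.resize(img[lo[1]:hi[1],lo[0]:hi[0]],None,fx=S,fy=S,interpolation=cv2.INTER_CUBIC)
    m=np.full(cr.shape[:2],cv2.GC_PR_BGD,np.uint8)
    def sil(x,y,a,sc=1):
        h=cv2.convexHull((proj(box(x,y,a,np.array(d)*[sc,sc,1],z0))-lo).astype(np.float32)*S+S/2-.5)
        o=np.zeros(cr.shape[:2],np.uint8); cv2.fillConvexPoly(o,h.round().astype(np.int32),1); return o
    m[:]=cv2.GC_BGD; m[cv2.dilate(sil(*p0,np.radians(yaw)),np.ones((49,49)))>0]=cv2.GC_PR_BGD
    m[sil(*p0,np.radians(yaw))>0]=cv2.GC_PR_FGD; m[sil(*p0,np.radians(yaw),.5)>0]=cv2.GC_FGD
    cv2.grabCut(cr,m,None,np.zeros((1,65)),np.zeros((1,65)),5,cv2.GC_INIT_WITH_MASK)
    g=(m&1).astype(np.uint8)
    def cost(v):
        s=sil(v[0]/1e3,v[1]/1e3,np.radians(v[2])); return 1-(s&g).sum()/(s|g).sum()
    v0=np.array([*p0*1e3,yaw]); r=minimize(cost,v0,method="Nelder-Mead",options=dict(initial_simplex=v0+np.vstack([np.zeros(3),np.diag([6,6,6])])))
    q=proj(box(r.x[0]/1e3,r.x[1]/1e3,np.radians(r.x[2]),d,z0))
    return r.x,1-r.fun,q
def shot(n):
    b=cv2.cvtColor(bot.camera("top"),cv2.COLOR_RGB2BGR); cv2.imwrite(f"pics/{n}.png",b); return b
E
python3 - <<'E'
from h import *
im=cv2.imread("pics/top0.png")
L=dict(brick=((307,269),90,(.046,.102,.029)),card=((131,219),0,(.097,.061,.034)),hub=((244,270),90,(.026,.104,.016)),
 eraser=((429,234),70,(.023,.052,.012)),bank=((377,267),70,(.068,.137,.022)),batt=((173,271),80,(.015,.05,.015)),tray=((290,185),0,(.150,.384,.010)),
 small=((180,189),-40,(.06,.045,.02)))
o=im.copy()
o=cv2.resize(o,None,fx=2.2,fy=2.2,interpolation=cv2.INTER_CUBIC)
for n,(u,y,d) in L.items():
    v,i,q=fit(im,u,y,d); print(n,v.round(1),round(i,3))
    h=cv2.convexHull(q.astype(np.float32))*2.2+.6; cv2.polylines(o,[h.round().astype(np.int32)],1,(0,0,255),1)
t=v
for px in [(233,186),(271,185),(308,184),(346,183)]: print(unproj(px,.009).round(4))
cv2.imwrite("pics/fit.png",o[300:660,200:1000])
E
```

```text
brick [437.8 -56.2 171.7] 0.634
card [542.4 351.9   1.2] 0.97
hub [422.1  74.5 112.2] 0.384
eraser [ 522.3 -376.   160.6] 0.639
bank [ 433.6 -268.   -14.7] 0.683
batt [414.6 241.5 156.3] 0.512
tray [637.7 -28.1   2.7] 0.988
small [620.  241.7 -45.3] 0.838
[0.6294 0.1092 0.009 ]
[0.6339 0.0156 0.009 ]
[ 0.6384 -0.0753  0.009 ]
[ 0.6429 -0.1686  0.009 ]
```

View pics/fit.png

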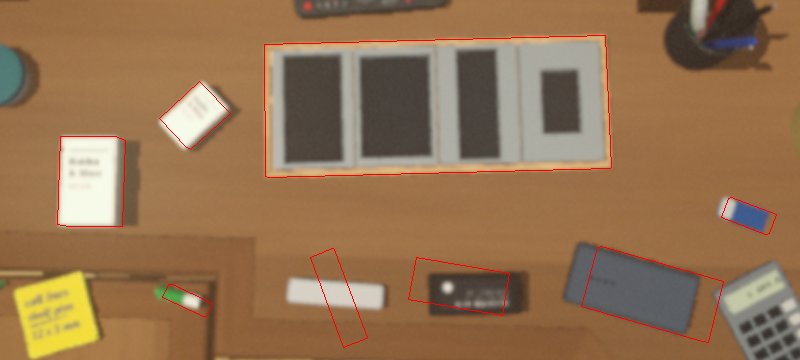

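Card and tray fits are good. The initial yaws I gave the others were 90° off, so I refit those.

Run:
```python
from h import *
im=cv2.imread("pics/top0.png")
L=dict(brick=((307,269),0,(.046,.102,.029)),card=((131,219),0,(.097,.061,.034)),hub=((244,270),-3,(.026,.104,.016)),
 eraser=((429,234),-20,(.023,.052,.012)),bank=((377,267),-14,(.068,.137,.022)),batt=((173,271),-10,(.015,.05,.015)))
o=cv2.resize(im,None,fx=2.2,fy=2.2,interpolation=cv2.INTER_CUBIC)
for n,(u,y,d) in L.items():
    v,i,q=fit(im,u,y,d); print(n,v.round(1),round(i,3))
    h=cv2.convexHull(q.astype(np.float32))*2.2+.6; cv2.polylines(o,[h.round().astype(np.int32)],1,(0,0,255),1)
a=np.radians(2.7)
for k in(135,45,-45,-135): 
    p=np.array([637.7,-28.1])+k*np.array([-np.sin(a),np.cos(a)]); print(p.round(1))
    for w,l in [((66,79,46,43)[(135-k)//90],(122,115,124,72)[(135-k)//90])]:
        q=proj(box(*p/1e3,a,(l/1e3,w/1e3,0),.015)); cv2.polylines(o,[(cv2.convexHull(q.astype(np.float32))*2.2+.6).round().astype(np.int32)],1,(0,255,0),1)
cv2.imwrite("pics/fit2.png",o[300:660,200:1000])
```

```text
brick [430.4 -78.4   2.8] 0.923
card [542.4 351.9   1.2] 0.97
hub [425.5  79.5  -3.2] 0.897
eraser [ 523.8 -370.2  -19. ] 0.921
bank [ 439.6 -244.9  -14.8] 0.979
batt [418.2 250.7 -12.4] 0.915
[631.3 106.8]
[635.6  16.9]
[639.8 -73.1]
[ 644.1 -163. ]
```

View pics/fit2.png

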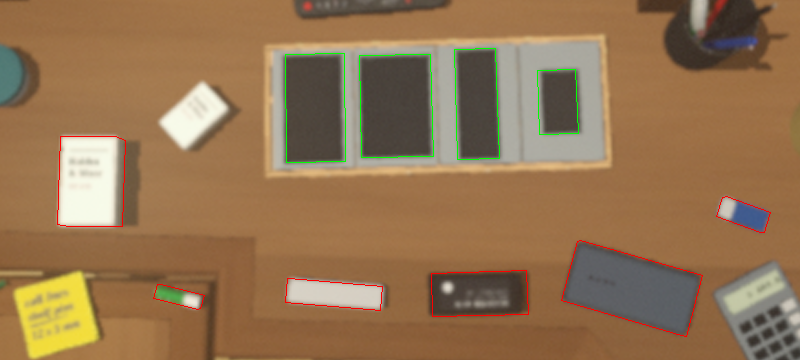

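All fits now agree with the given sizes. The inserts show a 93 mm pitch, so pocket centres are brick (631,111), cards (635,18), hub (640,-75) and eraser (644,-168), at yaw 2.7°. Next is a planning helper.

```bash
cat > go.py <<'E'
import sys,numpy as np
from workcell import bot
# from the present pose to x y z(mm) yaw(deg): twist first (tool z), then the shift in the turned tool frame
def plan(x,y,z,yaw,p,yw):
    t=-np.radians((yaw-yw+90)%180-90 if len(sys.argv)<6 else yaw-yw); c,s=np.cos(np.radians(yaw)),np.sin(np.radians(yaw)); d=np.array([x,y,z])-p
    print("twist z",t.round(3),"travel",np.round([d[0]*c+d[1]*s,d[0]*s-d[1]*c,-d[2]],1))
o=bot.get_obs(); print(round(o["time"],1),(o["ee_pos"]*1e3).round(1),o["tcp_rot"].round(1),round(o["opening"]*1e3,1),round(o["grasp_force"],1))
plan(*map(float,sys.argv[1:5]),o["ee_pos"]*1e3,o["tcp_rot"][2])
E
python3 go.py 524 -370 60 71 abs
```

```text
0.1 [ 203.3 -510.8  230.7] [-179.9    0.    21.7] 85.8 0.0
twist z -0.86 travel [237.6 257.4 170.7]
```

```bash
python3 -m crank '[{"gripper":45,"travel":[0,0,0],"twist":[0,0,-0.172]},{"gripper":45,"travel":[0,0,0],"twist":[0,0,-0.172]},{"gripper":45,"travel":[0,0,0],"twist":[0,0,-0.172]},{"gripper":45,"travel":[0,0,0],"twist":[0,0,-0.172]},{"gripper":45,"travel":[0,0,0],"twist":[0,0,-0.172]},{"gripper":45,"travel":[34,37,0],"twist":[0,0,0]},{"gripper":45,"travel":[34,37,0],"twist":[0,0,0]},{"gripper":45,"travel":[34,37,0],"twist":[0,0,0]},{"gripper":45,"travel":[34,37,0],"twist":[0,0,0]},{"gripper":45,"travel":[34,37,0],"twist":[0,0,0]},{"gripper":45,"travel":[34,37,0],"twist":[0,0,0]},{"gripper":45,"travel":[34,35,0],"twist":[0,0,0]}]'; python3 -m crank '[{"gripper":45,"travel":[0,0,40],"twist":[0,0,0]},{"gripper":45,"travel":[0,0,40],"twist":[0,0,0]},{"gripper":45,"travel":[0,0,40],"twist":[0,0,0]},{"gripper":45,"travel":[0,0,40],"twist":[0,0,0]},{"gripper":45,"travel":[0,0,0],"twist":[0,0,0]},{"gripper":45,"travel":[0,0,0],"twist":[0,0,0]}]'; python3 go.py 524 -370 5 71 abs
```

```text
time: 1.6
ee_pos: [0.5253, -0.3688, 0.2308]
tcp_rot: [-180.0, -0.0, 71.0]
wrist_force: [-0.2, -0.3, -0.2]
opening: 0.0454
grasp_force: 0.0
time: 2.35
ee_pos: [0.5244, -0.3701, 0.0729]
tcp_rot: [179.9, 0.0, 71.0]
wrist_force: [-0.7, -0.3, 0.1]
opening: 0.045
grasp_force: 0.0
2.4 [ 524.4 -370.1   72.9] [179.9   0.   71. ] 45.0 0.0
twist z -0.0 travel [-0.  -0.4 67.9]
```

Tracking is accurate, so I go down and grip gently.

```bash
python3 -m crank '[{"gripper":45,"travel":[0,0,34],"twist":[0,0,0]},{"gripper":45,"travel":[0,0,24],"twist":[0,0,0]},{"gripper":45,"travel":[0,0,10],"twist":[0,0,0]},{"gripper":45,"travel":[0,0,0],"twist":[0,0,0]},{"gripper":15,"travel":[0,0,0],"twist":[0,0,0]},{"gripper":15,"travel":[0,0,0],"twist":[0,0,0]},{"gripper":15,"travel":[0,0,0],"twist":[0,0,0]},{"gripper":15,"travel":[0,0,0],"twist":[0,0,0]},{"gripper":15,"travel":[0,0,0],"twist":[0,0,0]},{"gripper":15,"travel":[0,0,0],"twist":[0,0,0]}]' 25; python3 -m crank '[{"gripper":15,"travel":[0,0,-20],"twist":[0,0,0]},{"gripper":15,"travel":[0,0,-40],"twist":[0,0,0]},{"gripper":15,"travel":[0,0,-40],"twist":[0,0,0]},{"gripper":15,"travel":[0,0,0],"twist":[0,0,0]}]';  python3 go.py 644 -168 70 2.7 abs
```

```text
time: 3.6
ee_pos: [0.5248, -0.3703, 0.0051]
tcp_rot: [179.8, 0.0, 71.0]
wrist_force: [0.0, 0.9, 6.8]
opening: 0.022
grasp_force: 25.2
time: 4.1
ee_pos: [0.5255, -0.3709, 0.1087]
tcp_rot: [179.6, 0.1, 71.0]
wrist_force: [0.9, -0.1, -1.1]
opening: 0.0218
grasp_force: 24.6
4.1 [ 525.5 -370.9  108.7] [1.796e+02 1.000e-01 7.100e+01] 21.8 24.6
twist z 1.192 travel [ 127.9 -197.1   38.7]
```

```bash
python3 -m crank '[{"gripper":15,"travel":[0,0,0],"twist":[0,0,0.17]},{"gripper":15,"travel":[0,0,0],"twist":[0,0,0.17]},{"gripper":15,"travel":[0,0,0],"twist":[0,0,0.17]},{"gripper":15,"travel":[0,0,0],"twist":[0,0,0.17]},{"gripper":15,"travel":[0,0,0],"twist":[0,0,0.17]},{"gripper":15,"travel":[0,0,0],"twist":[0,0,0.17]},{"gripper":15,"travel":[0,0,0],"twist":[0,0,0.172]}]'; python3 -m crank '[{"gripper":15,"travel":[25,-39,0],"twist":[0,0,0]},{"gripper":15,"travel":[25,-39,0],"twist":[0,0,0]},{"gripper":15,"travel":[26,-39,0],"twist":[0,0,0]},{"gripper":15,"travel":[26,-40,0],"twist":[0,0,0]},{"gripper":15,"travel":[26,-40,0],"twist":[0,0,0]},{"gripper":15,"travel":[0,0,39],"twist":[0,0,0]},{"gripper":15,"travel":[0,0,0],"twist":[0,0,0]},{"gripper":15,"travel":[0,0,0],"twist":[0,0,0]}]';  python3 go.py 644 -168 16 2.7 abs
python3 - <<'E'
from workcell import bot; import cv2
im=bot.camera("scene"); cv2.imwrite("pics/s1.png",cv2.cvtColor(cv2.resize(im[130:300,180:400],None,fx=3,fy=3,interpolation=2),cv2.COLOR_RGB2BGR))
E
```

```text
time: 4.97
ee_pos: [0.5237, -0.3696, 0.1032]
tcp_rot: [-180.0, 0.0, 2.4]
wrist_force: [-0.5, -0.6, 0.3]
opening: 0.0219
grasp_force: 24.6
time: 5.98
ee_pos: [0.6424, -0.1675, 0.0653]
tcp_rot: [180.0, -0.0, 2.6]
wrist_force: [0.5, -0.6, 0.7]
opening: 0.0221
grasp_force: 24.6
6.0 [ 642.4 -167.5   65.3] [180.   -0.    2.6] 22.1 24.6
twist z -0.001 travel [ 1.5  0.6 49.3]
```

View pics/s1.png

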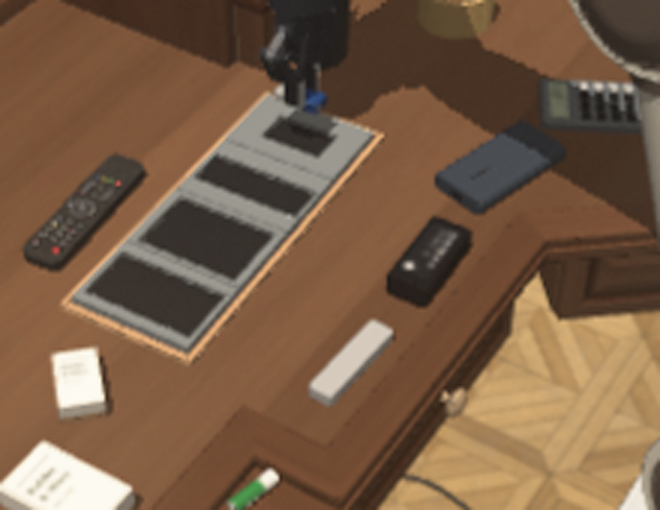

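The eraser (blue, crop pixel (315,100)) is held in the fingers just above its pocket. Lowering it now.

```bash
python3 -m crank '[{"gripper":15,"travel":[1.5,0.5,25],"twist":[0,0,0]},{"gripper":15,"travel":[0,0,12],"twist":[0,0,0]},{"gripper":15,"travel":[0,0,7],"twist":[0,0,0]},{"gripper":15,"travel":[0,0,3],"twist":[0,0,0]},{"gripper":15,"travel":[0,0,0],"twist":[0,0,0]},{"gripper":15,"travel":[0,0,0],"twist":[0,0,0]}]'
```

```text
time: 6.78
ee_pos: [0.6444, -0.1675, 0.0179]
tcp_rot: [180.0, -0.0, 2.7]
wrist_force: [-0.4, -0.6, 0.3]
opening: 0.0218
grasp_force: 24.6
```

```bash
python3 -m crank '[{"gripper":15,"travel":[0,0,2],"twist":[0,0,0]},{"gripper":15,"travel":[0,0,0],"twist":[0,0,0]},{"gripper":26,"travel":[0,0,0],"twist":[0,0,0]},{"gripper":34,"travel":[0,0,0],"twist":[0,0,0]},{"gripper":45,"travel":[0,0,0],"twist":[0,0,0]},{"gripper":45,"travel":[0,0,0],"twist":[0,0,0]},{"gripper":45,"travel":[0,0,-30],"twist":[0,0,0]},{"gripper":50,"travel":[0,0,-50],"twist":[0,0,0]},{"gripper":50,"travel":[0,0,-20],"twist":[0,0,0]},{"gripper":50,"travel":[0,0,0],"twist":[0,0,0]}]'; python3 go.py 425.5 79.5 100 86.8 abs
```

```text
time: 8.02
ee_pos: [0.645, -0.1677, 0.1172]
tcp_rot: [179.9, -0.2, 2.7]
wrist_force: [0.8, 0.1, -0.5]
opening: 0.0502
grasp_force: 0.0
8.0 [ 645.  -167.7  117.2] [179.9  -0.2   2.7] 50.2 0.0
twist z -1.468 travel [ 234.5 -233.    17.2]
```

```bash
python3 -m crank '[{"gripper":50,"travel":[0,0,0],"twist":[0,0,-0.163]},{"gripper":50,"travel":[0,0,0],"twist":[0,0,-0.163]},{"gripper":50,"travel":[0,0,0],"twist":[0,0,-0.163]},{"gripper":50,"travel":[0,0,0],"twist":[0,0,-0.163]},{"gripper":50,"travel":[0,0,0],"twist":[0,0,-0.163]},{"gripper":50,"travel":[0,0,0],"twist":[0,0,-0.163]},{"gripper":50,"travel":[0,0,0],"twist":[0,0,-0.163]},{"gripper":50,"travel":[0,0,0],"twist":[0,0,-0.163]},{"gripper":50,"travel":[0,0,0],"twist":[0,0,-0.164]}]'; python3 -m crank '[{"gripper":50,"travel":[39,-39,0],"twist":[0,0,0]},{"gripper":50,"travel":[39,-39,0],"twist":[0,0,0]},{"gripper":50,"travel":[39,-39,0],"twist":[0,0,0]},{"gripper":50,"travel":[39,-39,0],"twist":[0,0,0]},{"gripper":50,"travel":[39,-39,0],"twist":[0,0,0]},{"gripper":50,"travel":[39,-38,0],"twist":[0,0,0]},{"gripper":50,"travel":[0,0,50],"twist":[0,0,0]},{"gripper":50,"travel":[0,0,0],"twist":[0,0,0]},{"gripper":50,"travel":[0,0,0],"twist":[0,0,0]}]'; python3 go.py 425.5 79.5 6 86.8 abs;  python3 - <<'E'
from h import *
im=shot("top1")
v,i,q=fit(im,(346,183),-87,(.023,.052,.012),.009); print(v.round(1),i)
cv2.imwrite("pics/t1.png",cv2.resize(im[140:300,200:380],None,fx=4,fy=3.7,interpolation=2))
E
```

```text
time: 9.15
ee_pos: [0.6435, -0.1673, 0.1131]
tcp_rot: [-179.9, -0.0, 87.1]
wrist_force: [-0.4, -0.1, 0.4]
opening: 0.0498
grasp_force: 0.0
time: 10.28
ee_pos: [0.4247, 0.079, 0.0658]
tcp_rot: [-180.0, 0.0, 86.8]
wrist_force: [0.4, 0.0, 0.7]
opening: 0.0496
grasp_force: 0.0
10.3 [424.7  79.   65.8] [-180.     0.    86.8] 49.6 0.0
twist z -0.001 travel [ 0.6  0.7 59.8]
[ 646.7 -167.7  -88.2] 0.9754790851019988
```

View pics/t1.png

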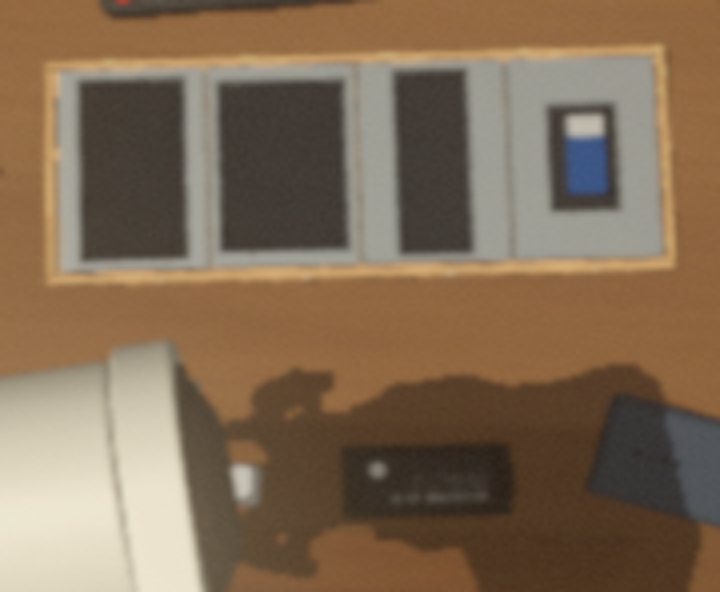

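The eraser (crop (586,152)) lies inside its pocket with dark floor all round, about 3 mm off centre. Now the hub.

```bash
python3 -m crank '[{"gripper":50,"travel":[0.6,0.7,34],"twist":[0,0,0]},{"gripper":50,"travel":[0,0,19],"twist":[0,0,0]},{"gripper":50,"travel":[0,0,7],"twist":[0,0,0]},{"gripper":50,"travel":[0,0,0],"twist":[0,0,0]},{"gripper":18,"travel":[0,0,0],"twist":[0,0,0]},{"gripper":18,"travel":[0,0,0],"twist":[0,0,0]},{"gripper":18,"travel":[0,0,0],"twist":[0,0,0]},{"gripper":18,"travel":[0,0,0],"twist":[0,0,0]},{"gripper":18,"travel":[0,0,0],"twist":[0,0,0]},{"gripper":18,"travel":[0,0,0],"twist":[0,0,0]}]' 35; python3 -m crank '[{"gripper":18,"travel":[0,0,-20],"twist":[0,0,0]},{"gripper":18,"travel":[0,0,-40],"twist":[0,0,0]},{"gripper":18,"travel":[0,0,-40],"twist":[0,0,0]},{"gripper":18,"travel":[0,0,0],"twist":[0,0,0]},{"gripper":18,"travel":[0,0,0],"twist":[0,0,0]}]';  python3 go.py 640 -75 60 2.7 abs
```

```text
time: 11.58
ee_pos: [0.4261, 0.0799, 0.0065]
tcp_rot: [179.9, -0.0, 86.8]
wrist_force: [-0.6, -1.1, 6.1]
opening: 0.0251
grasp_force: 35.1
time: 12.2
ee_pos: [0.4252, 0.0798, 0.1049]
tcp_rot: [-180.0, 0.0, 86.8]
wrist_force: [-0.1, -0.5, -1.1]
opening: 0.0247
grasp_force: 34.7
12.2 [425.2  79.8 104.9] [-180.     0.    86.8] 24.7 34.7
twist z 1.468 travel [207.3 164.8  44.9]
```

```bash
python3 -m crank '[{"gripper":18,"travel":[0,0,0],"twist":[0,0,0.163]},{"gripper":18,"travel":[0,0,0],"twist":[0,0,0.163]},{"gripper":18,"travel":[0,0,0],"twist":[0,0,0.163]},{"gripper":18,"travel":[0,0,0],"twist":[0,0,0.163]},{"gripper":18,"travel":[0,0,0],"twist":[0,0,0.163]},{"gripper":18,"travel":[0,0,0],"twist":[0,0,0.163]},{"gripper":18,"travel":[0,0,0],"twist":[0,0,0.163]},{"gripper":18,"travel":[0,0,0],"twist":[0,0,0.163]},{"gripper":18,"travel":[0,0,0],"twist":[0,0,0.164]}]'; python3 -m crank '[{"gripper":18,"travel":[41,33,0],"twist":[0,0,0]},{"gripper":18,"travel":[41,33,0],"twist":[0,0,0]},{"gripper":18,"travel":[41,33,0],"twist":[0,0,0]},{"gripper":18,"travel":[42,33,0],"twist":[0,0,0]},{"gripper":18,"travel":[42,33,0],"twist":[0,0,0]},{"gripper":18,"travel":[0,0,40],"twist":[0,0,0]},{"gripper":18,"travel":[0,0,20],"twist":[0,0,0]},{"gripper":18,"travel":[0,0,0],"twist":[0,0,0]},{"gripper":18,"travel":[0,0,0],"twist":[0,0,0]}]'; python3 go.py 640 -75 17 2.7 abs
```

```text
time: 13.32
ee_pos: [0.4276, 0.0462, 0.1038]
tcp_rot: [-178.5, 0.2, 5.1]
wrist_force: [0.4, -0.9, -0.6]
opening: 0.0245
grasp_force: 34.7
time: 14.45
ee_pos: [0.649, -0.0988, 0.0423]
tcp_rot: [-178.5, -0.0, 5.1]
wrist_force: [-0.1, -0.2, -0.4]
opening: 0.025
grasp_force: 34.7
14.4 [649.  -98.8  42.3] [-178.5   -0.     5.1] 25.0 34.7
twist z 0.042 travel [ -7.9 -24.2  25.3]
```

The pose slipped during that turn because the joint speed cap truncated it, so I correct before lowering.

```bash
python3 -m crank '[{"gripper":18,"travel":[0,0,-15],"twist":[-0.026,0,0]},{"gripper":18,"travel":[0,0,0],"twist":[0,0,0.042]},{"gripper":18,"travel":[-8,-24,0],"twist":[0,0,0]},{"gripper":18,"travel":[0,0,0],"twist":[0,0,0]},{"gripper":18,"travel":[0,0,0],"twist":[0,0,0]}]'; python3 go.py 640 -75 17 2.7 abs;  python3 - <<'E'
from workcell import bot; import cv2
print(bot.get_obs()["q"].round(1))
im=bot.camera("scene"); cv2.imwrite("pics/s2.png",cv2.cvtColor(cv2.resize(im[130:300,180:400],None,fx=3,fy=3,interpolation=2),cv2.COLOR_RGB2BGR))
E
```

```text
time: 15.08
ee_pos: [0.6401, -0.0754, 0.0568]
tcp_rot: [180.0, -0.0, 2.8]
wrist_force: [-0.1, -1.1, -1.0]
opening: 0.0248
grasp_force: 34.7
15.1 [640.1 -75.4  56.8] [180.   -0.    2.8] 24.8 34.7
twist z 0.001 travel [-0.  -0.4 39.8]
[ -6.7  17.9   5.8  77.9  -0.  170.5]
```

View pics/s2.png

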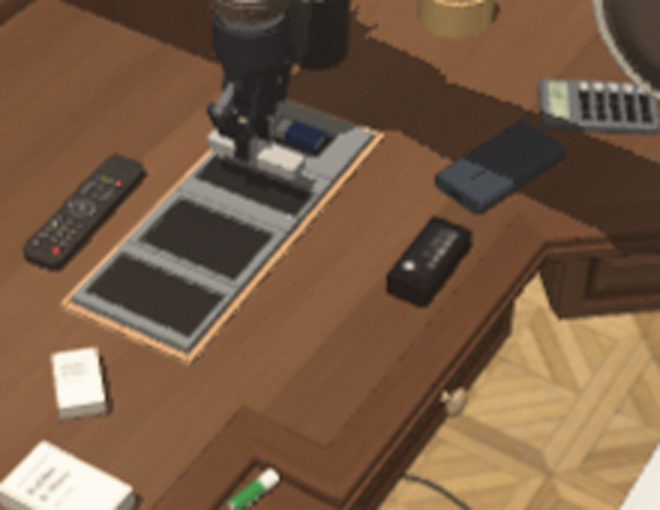

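The hub is held level above its pocket (crop (255,150)). The slip was the joint 6 limit: q6 = q1 − yaw + 180, so I'll use yaw near 182.7 for the remaining placements.

```bash
python3 -m crank '[{"gripper":18,"travel":[0,0,20],"twist":[0,0,0]},{"gripper":18,"travel":[0,0,12],"twist":[0,0,0]},{"gripper":18,"travel":[0,0,5],"twist":[0,0,0]},{"gripper":18,"travel":[0,0,3],"twist":[0,0,0]},{"gripper":18,"travel":[0,0,0],"twist":[0,0,0]},{"gripper":18,"travel":[0,0,0],"twist":[0,0,0]}]'; python3 -m crank '[{"gripper":28,"travel":[0,0,0],"twist":[0,0,0]},{"gripper":34,"travel":[0,0,0],"twist":[0,0,0]},{"gripper":42,"travel":[0,0,0],"twist":[0,0,0]},{"gripper":46,"travel":[0,0,0],"twist":[0,0,0]},{"gripper":46,"travel":[0,0,-30],"twist":[0,0,0]},{"gripper":46,"travel":[0,0,-60],"twist":[0,0,0]},{"gripper":70,"travel":[0,0,0],"twist":[0,0,0]}]'; python3 go.py 430.4 -78.4 90 92.8 abs
```

```text
time: 15.88
ee_pos: [0.6401, -0.076, 0.0162]
tcp_rot: [180.0, -0.0, 2.7]
wrist_force: [-0.1, 1.0, -0.4]
opening: 0.025
grasp_force: 34.7
time: 16.75
ee_pos: [0.6424, -0.0762, 0.1117]
tcp_rot: [179.9, -0.5, 2.7]
wrist_force: [-0.1, -0.3, -0.1]
opening: 0.0628
grasp_force: 0.0
16.8 [642.4 -76.2 111.7] [179.9  -0.5   2.7] 62.8 0.0
twist z -1.573 travel [   8.2 -211.8   21.7]
```

```bash
python3 -m crank '[{"gripper":70,"travel":[0,0,0],"twist":[0,0,-0.157]},{"gripper":70,"travel":[0,0,0],"twist":[0,0,-0.157]},{"gripper":70,"travel":[0,0,0],"twist":[0,0,-0.157]},{"gripper":70,"travel":[0,0,0],"twist":[0,0,-0.157]},{"gripper":70,"travel":[0,0,0],"twist":[0,0,-0.157]},{"gripper":70,"travel":[0,0,0],"twist":[0,0,-0.157]},{"gripper":70,"travel":[0,0,0],"twist":[0,0,-0.157]},{"gripper":70,"travel":[0,0,0],"twist":[0,0,-0.157]},{"gripper":70,"travel":[0,0,0],"twist":[0,0,-0.157]},{"gripper":70,"travel":[0,0,0],"twist":[0,0,-0.158]},{"gripper":70,"travel":[0,0,0],"twist":[0,0,0]}]'; python3 -m crank '[{"gripper":70,"travel":[2,-52,0],"twist":[0,0,0]},{"gripper":70,"travel":[2,-52,0],"twist":[0,0,0]},{"gripper":70,"travel":[2,-52,0],"twist":[0,0,0]},{"gripper":70,"travel":[2,-52,0],"twist":[0,0,0]},{"gripper":70,"travel":[0,0,25],"twist":[0,0,0]},{"gripper":70,"travel":[0,0,0],"twist":[0,0,0]},{"gripper":70,"travel":[0,0,0],"twist":[0,0,0]}]'; python3 go.py 430.4 -78.4 8 92.8 abs
python3 - <<'E'
from h import *
im=shot("top2")
v,i,q=fit(im,(308,184),-87,(.026,.104,.016),.009); print(v.round(1),i)
E
```

```text
time: 18.12
ee_pos: [0.6398, -0.0759, 0.1053]
tcp_rot: [-179.9, -0.0, 92.6]
wrist_force: [0.3, -0.3, 0.3]
opening: 0.0702
grasp_force: 0.0
time: 19.0
ee_pos: [0.4322, -0.0777, 0.0815]
tcp_rot: [-180.0, -0.0, 92.6]
wrist_force: [-0.3, 0.3, -0.0]
opening: 0.0702
grasp_force: 0.0
19.0 [432.2 -77.7  81.5] [-180.    -0.    92.6] 70.2 0.0
twist z -0.003 travel [-0.6 -1.8 73.5]
[638.4 -76.3 -87. ] 0.9459246461156073
```

Hub is in its pocket, fitted at (638,-76) against (640,-75). Now the brick.

```bash
python3 -m crank '[{"gripper":70,"travel":[-0.6,-1.8,40],"twist":[0,0,0]},{"gripper":70,"travel":[0,0,24],"twist":[0,0,0]},{"gripper":70,"travel":[0,0,9],"twist":[0,0,0]},{"gripper":70,"travel":[0,0,0],"twist":[0,0,0]},{"gripper":38,"travel":[0,0,0],"twist":[0,0,0]},{"gripper":38,"travel":[0,0,0],"twist":[0,0,0]},{"gripper":38,"travel":[0,0,0],"twist":[0,0,0]},{"gripper":38,"travel":[0,0,0],"twist":[0,0,0]},{"gripper":38,"travel":[0,0,0],"twist":[0,0,0]},{"gripper":38,"travel":[0,0,0],"twist":[0,0,0]}]' 45; python3 -m crank '[{"gripper":38,"travel":[0,0,-20],"twist":[0,0,0]},{"gripper":38,"travel":[0,0,-40],"twist":[0,0,0]},{"gripper":38,"travel":[0,0,-50],"twist":[0,0,0]},{"gripper":38,"travel":[0,0,0],"twist":[0,0,0]},{"gripper":38,"travel":[0,0,0],"twist":[0,0,0]}]'; python3 go.py 631 110 60 182.7 abs
```

```text
time: 20.3
ee_pos: [0.4309, -0.0786, 0.0093]
tcp_rot: [179.9, 0.0, 92.7]
wrist_force: [-0.4, 1.8, 6.8]
opening: 0.0452
grasp_force: 47.4
time: 20.92
ee_pos: [0.4299, -0.0784, 0.1175]
tcp_rot: [-180.0, -0.0, 92.7]
wrist_force: [-0.6, 0.2, -2.5]
opening: 0.045
grasp_force: 46.8
20.9 [429.9 -78.4 117.5] [-180.    -0.    92.7] 45.0 46.8
twist z -1.571 travel [-209.8  178.7   57.5]
```

```bash
python3 -m crank '[{"gripper":38,"travel":[0,0,0],"twist":[0,0,-0.157]},{"gripper":38,"travel":[0,0,0],"twist":[0,0,-0.157]},{"gripper":38,"travel":[0,0,0],"twist":[0,0,-0.157]},{"gripper":38,"travel":[0,0,0],"twist":[0,0,-0.157]},{"gripper":38,"travel":[0,0,0],"twist":[0,0,-0.157]},{"gripper":38,"travel":[0,0,0],"twist":[0,0,-0.157]},{"gripper":38,"travel":[0,0,0],"twist":[0,0,-0.157]},{"gripper":38,"travel":[0,0,0],"twist":[0,0,-0.157]},{"gripper":38,"travel":[0,0,0],"twist":[0,0,-0.157]},{"gripper":38,"travel":[0,0,0],"twist":[0,0,-0.158]},{"gripper":38,"travel":[0,0,0],"twist":[0,0,0]}]'; python3 -m crank '[{"gripper":38,"travel":[-42,36,0],"twist":[0,0,0]},{"gripper":38,"travel":[-42,36,0],"twist":[0,0,0]},{"gripper":38,"travel":[-42,36,0],"twist":[0,0,0]},{"gripper":38,"travel":[-42,36,0],"twist":[0,0,0]},{"gripper":38,"travel":[-42,35,0],"twist":[0,0,0]},{"gripper":38,"travel":[0,0,40],"twist":[0,0,0]},{"gripper":38,"travel":[0,0,18],"twist":[0,0,0]},{"gripper":38,"travel":[0,0,0],"twist":[0,0,0]},{"gripper":38,"travel":[0,0,0],"twist":[0,0,0]}]'; python3 go.py 631 110 19 182.7 abs
```

```text
time: 22.3
ee_pos: [0.4292, -0.0783, 0.1165]
tcp_rot: [180.0, -0.2, -177.4]
wrist_force: [-0.8, 0.2, -1.8]
opening: 0.0449
grasp_force: 46.7
time: 23.42
ee_pos: [0.6315, 0.1099, 0.0614]
tcp_rot: [180.0, 0.1, -177.4]
wrist_force: [-0.2, -0.4, -1.3]
opening: 0.045
grasp_force: 46.8
23.4 [631.5 109.9  61.4] [ 1.800e+02  1.000e-01 -1.774e+02] 45.0 46.8
twist z -6.284 travel [ 0.5  0.1 42.4]
```

```bash
python3 -m crank '[{"gripper":38,"travel":[0,0,22],"twist":[0,0,0]},{"gripper":38,"travel":[0,0,12],"twist":[0,0,0]},{"gripper":38,"travel":[0,0,6],"twist":[0,0,0]},{"gripper":38,"travel":[0,0,2],"twist":[0,0,0]},{"gripper":38,"travel":[0,0,0],"twist":[0,0,0]},{"gripper":38,"travel":[0,0,0],"twist":[0,0,0]}]'; python3 -m crank '[{"gripper":48,"travel":[0,0,0],"twist":[0,0,0]},{"gripper":54,"travel":[0,0,0],"twist":[0,0,0]},{"gripper":60,"travel":[0,0,0],"twist":[0,0,0]},{"gripper":62,"travel":[0,0,0],"twist":[0,0,0]},{"gripper":62,"travel":[0,0,-30],"twist":[0,0,0]},{"gripper":62,"travel":[0,0,-60],"twist":[0,0,0]},{"gripper":80,"travel":[0,0,-10],"twist":[0,0,0]},{"gripper":80,"travel":[0,0,0],"twist":[0,0,0]}]'; python3 go.py 542.4 351.9 90 181.2
```

```text
time: 24.18
ee_pos: [0.6316, 0.1104, 0.0185]
tcp_rot: [180.0, 0.0, -177.3]
wrist_force: [-0.2, -0.3, -0.4]
opening: 0.045
grasp_force: 47.1
time: 25.18
ee_pos: [0.6318, 0.1104, 0.1186]
tcp_rot: [180.0, 0.1, -177.3]
wrist_force: [-0.6, 1.0, -0.5]
opening: 0.0805
grasp_force: 0.0
25.2 [631.8 110.4 118.6] [ 1.800e+02  1.000e-01 -1.773e+02] 80.5 0.0
twist z 0.026 travel [ 84.3 243.3  28.6]
```

```bash
python3 -m crank '[{"gripper":84,"travel":[0,0,0],"twist":[0,0,0.026]},{"gripper":84,"travel":[17,49,0],"twist":[0,0,0]},{"gripper":84,"travel":[17,49,0],"twist":[0,0,0]},{"gripper":84,"travel":[17,49,0],"twist":[0,0,0]},{"gripper":84,"travel":[17,48,0],"twist":[0,0,0]},{"gripper":84,"travel":[16,48,0],"twist":[0,0,0]},{"gripper":84,"travel":[0,0,28],"twist":[0,0,0]},{"gripper":84,"travel":[0,0,0],"twist":[0,0,0]},{"gripper":84,"travel":[0,0,0],"twist":[0,0,0]}]'; python3 go.py 542.4 351.9 8 181.2
python3 - <<'E'
from h import *
im=shot("top3")
v,i,q=fit(im,(233,186),-87,(.046,.102,.029),.009); print(v.round(1),i)
cv2.imwrite("pics/t3.png",cv2.resize(im[130:290,90:380],None,fx=2.7,fy=2.7,interpolation=2))
E
```

```text
time: 26.3
ee_pos: [0.5421, 0.3508, 0.0898]
tcp_rot: [-180.0, -0.1, -178.8]
wrist_force: [0.5, 0.2, 0.3]
opening: 0.0843
grasp_force: 0.0
26.3 [542.1 350.8  89.8] [-1.800e+02 -1.000e-01 -1.788e+02] 84.3 0.0
twist z -0.001 travel [-0.3  1.1 81.8]
[629.  110.8 -88.9] 0.7202587026821381
```

View pics/t3.png

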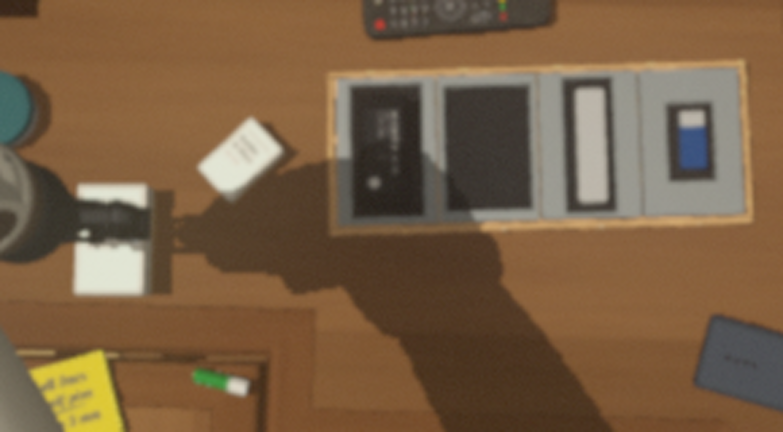

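Brick, hub and eraser lie in their pockets, and the fingers straddle the large carton (crop (112,235)). Gripping the carton.

```bash
python3 -m crank '[{"gripper":84,"travel":[-0.3,1,40],"twist":[0,0,0]},{"gripper":84,"travel":[0,0,24],"twist":[0,0,0]},{"gripper":84,"travel":[0,0,16],"twist":[0,0,0]},{"gripper":84,"travel":[0,0,0],"twist":[0,0,0]},{"gripper":50,"travel":[0,0,0],"twist":[0,0,0]},{"gripper":50,"travel":[0,0,0],"twist":[0,0,0]},{"gripper":50,"travel":[0,0,0],"twist":[0,0,0]},{"gripper":50,"travel":[0,0,0],"twist":[0,0,0]},{"gripper":50,"travel":[0,0,0],"twist":[0,0,0]},{"gripper":50,"travel":[0,0,0],"twist":[0,0,0]}]' 40; python3 -m crank '[{"gripper":50,"travel":[0,0,-20],"twist":[0,0,0]},{"gripper":50,"travel":[0,0,-40],"twist":[0,0,0]},{"gripper":50,"travel":[0,0,-50],"twist":[0,0,0]},{"gripper":50,"travel":[0,0,0],"twist":[0,0,-0.026]},{"gripper":50,"travel":[0,0,0],"twist":[0,0,0]}]'; python3 go.py 635.5 17.5 60 182.7
```

```text
time: 27.6
ee_pos: [0.5432, 0.3529, 0.0117]
tcp_rot: [179.9, 0.1, -178.8]
wrist_force: [0.1, -0.7, 6.8]
opening: 0.0604
grasp_force: 45.1
time: 28.22
ee_pos: [0.5424, 0.3525, 0.1204]
tcp_rot: [180.0, -0.0, -177.3]
wrist_force: [-1.0, 0.0, -2.5]
opening: 0.06
grasp_force: 44.3
28.2 [542.4 352.5 120.4] [ 180.    -0.  -177.3] 60.0 44.3
twist z 0.0 travel [ -77.2 -339.    60.4]
```

```bash
python3 -m crank '[{"gripper":50,"travel":[-11,-48,0],"twist":[0,0,0]},{"gripper":50,"travel":[-11,-48,0],"twist":[0,0,0]},{"gripper":50,"travel":[-11,-48,0],"twist":[0,0,0]},{"gripper":50,"travel":[-11,-49,0],"twist":[0,0,0]},{"gripper":50,"travel":[-11,-49,0],"twist":[0,0,0]},{"gripper":50,"travel":[-11,-49,0],"twist":[0,0,0]},{"gripper":50,"travel":[-11,-48,0],"twist":[0,0,0]},{"gripper":50,"travel":[0,0,40],"twist":[0,0,0]},{"gripper":50,"travel":[0,0,20],"twist":[0,0,0]},{"gripper":50,"travel":[0,0,0],"twist":[0,0,0]},{"gripper":50,"travel":[0,0,0],"twist":[0,0,0]}]'; python3 go.py 635.5 17.5 20 182.7
```

```text
time: 29.6
ee_pos: [0.6356, 0.0182, 0.0609]
tcp_rot: [180.0, 0.0, -177.2]
wrist_force: [-0.7, 0.2, -0.6]
opening: 0.0598
grasp_force: 44.2
29.6 [635.6  18.2  60.9] [ 180.     0.  -177.2] 59.8 44.2
twist z 0.001 travel [ 0.2 -0.7 40.9]
```

```bash
python3 -m crank '[{"gripper":50,"travel":[0,-0.7,20],"twist":[0,0,0]},{"gripper":50,"travel":[0,0,12],"twist":[0,0,0]},{"gripper":50,"travel":[0,0,6],"twist":[0,0,0]},{"gripper":50,"travel":[0,0,2],"twist":[0,0,0]},{"gripper":50,"travel":[0,0,0],"twist":[0,0,0]},{"gripper":50,"travel":[0,0,0],"twist":[0,0,0]}]'; python3 -m crank '[{"gripper":62,"travel":[0,0,0],"twist":[0,0,0]},{"gripper":68,"travel":[0,0,0],"twist":[0,0,0]},{"gripper":73,"travel":[0,0,0],"twist":[0,0,0]},{"gripper":73,"travel":[0,0,0],"twist":[0,0,0]},{"gripper":73,"travel":[0,0,-30],"twist":[0,0,0]},{"gripper":73,"travel":[0,0,-60],"twist":[0,0,0]},{"gripper":73,"travel":[0,0,-60],"twist":[0,0,0]},{"gripper":73,"travel":[50,0,0],"twist":[0,0,0]},{"gripper":73,"travel":[50,0,0],"twist":[0,0,0]},{"gripper":73,"travel":[50,0,0],"twist":[0,0,0]},{"gripper":73,"travel":[50,0,0],"twist":[0,0,0]},{"gripper":73,"travel":[50,0,0],"twist":[0,0,0]}]'; python3 -m crank '[{"gripper":73,"travel":[0,-50,0],"twist":[0,0,0]},{"gripper":73,"travel":[0,-50,0],"twist":[0,0,0]},{"gripper":73,"travel":[0,-50,0],"twist":[0,0,0]},{"gripper":73,"travel":[0,-50,0],"twist":[0,0,0]},{"gripper":73,"travel":[0,0,0],"twist":[0,0,0]}]'
python3 - <<'E'
from h import *
im=shot("top4")
for n,u,y,d in(("brick",(233,186),-87,(.046,.102,.029)),("card",(271,185),2.7,(.097,.061,.034)),("hub",(308,184),-87,(.026,.104,.016)),("er",(346,183),-87,(.023,.052,.012))):
    v,i,q=fit(im,u,y,d,.009); print(n,v.round(1),round(i,3))
v,i,q=fit(im,(377,267),-14,(.068,.137,.022));print(v.round(1),i)
v,i,q=fit(im,(173,271),-10,(.015,.05,.015));print(v.round(1),i)
im2=cv2.cvtColor(bot.camera("scene"),cv2.COLOR_RGB2BGR)
a=cv2.resize(im[140:230,200:380],None,fx=4,fy=3.3,interpolation=2); b=cv2.resize(im2[150:260,190:330],(720,300),interpolation=2)
cv2.imwrite("pics/t4.png",np.vstack([a,b]))
E
```

```text
time: 30.35
ee_pos: [0.6354, 0.0169, 0.0207]
tcp_rot: [180.0, -0.0, -177.3]
wrist_force: [-3.5, -0.3, 5.0]
opening: 0.0601
grasp_force: 45.0
time: 31.85
ee_pos: [0.3842, 0.0049, 0.17]
tcp_rot: [-180.0, -0.0, -177.3]
wrist_force: [0.1, -0.8, 0.8]
opening: 0.0732
grasp_force: 0.0
time: 32.48
ee_pos: [0.3949, -0.1974, 0.1697]
tcp_rot: [-180.0, -0.1, -177.5]
wrist_force: [-0.2, 0.3, 0.1]
opening: 0.0728
grasp_force: 0.0
brick [629.  110.8 -88.9] 0.708
card [635.1  16.5   2.2] 0.952
hub [638.3 -76.  -87. ] 0.931
er [ 646.7 -168.3  -86.8] 0.893
[ 439.5 -245.4  -15. ] 0.875026707347298
[418.2 251.3 -13.8] 0.8945741073209655
```

View pics/t4.png

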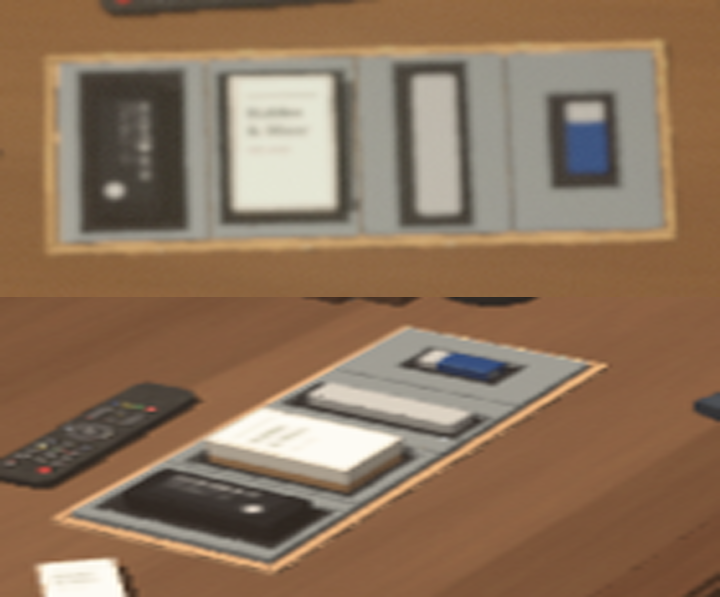

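All four appear seated with dark margins round them, though brick on dark floor has poor contrast. One stretched look at it.

Run:
```python
from h import *
im=cv2.imread("pics/top4.png")[148:222,205:262]
s=cv2.cvtColor(bot.camera("scene"),cv2.COLOR_RGB2BGR)[185:260,195:280]
f=lambda a,w,h:np.clip((cv2.resize(a,(w,h),interpolation=2).astype(float)-10)*3.2,0,255).astype(np.uint8)
cv2.imwrite("pics/b.png",np.hstack([f(im,350,454),f(s,450,454)]))
```

```text
(no output)
```

View pics/b.png

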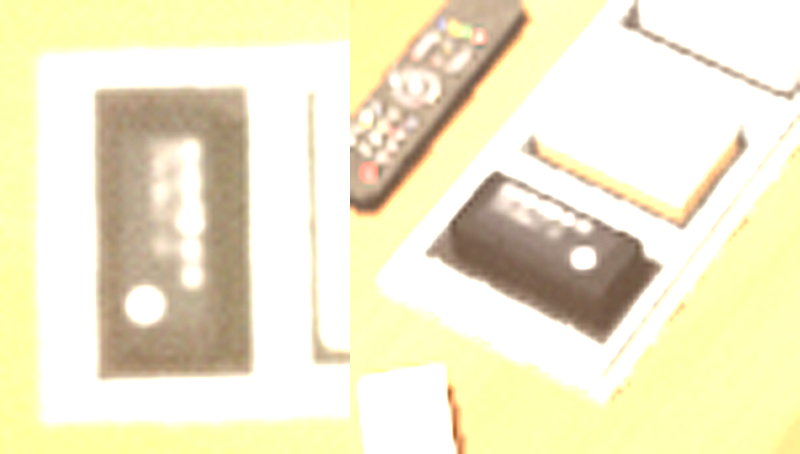

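The label and LED position put the brick within about 2 mm of the pocket centre across its width. The scene view shows it flat with pocket floor visible beside it. Handing in.

```bash
python3 -c "
from workcell import bot
print(bot.job_done())"
```

```text
the job is handed in; nothing more can be done
None
```

I handed the job in at about 33 s: in the last pictures the brick, carton, hub and eraser each lie flat in their own pocket, with the power bank and battery where they were. No verdict came back, and the brick, black on a dark floor, was the hardest to measure.

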